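# Set the nut and close the quick-release tube clamp

## Robot

A 6-joint arm with a two-finger parallel gripper is mounted at the origin on a cart in front of the work surface, level with it; the furniture and walls round the work are solid. World frame = base frame: x ahead of the robot, y to its left, z up, the work surface at z = 0. Lengths are in mm, angles in rad, forces in N, time in s.
With the tool pointing down it reaches from about 300 to 775 mm from the base axis. Payload 14.6 kg.
Tool frame: the origin (TCP) lies between the finger pads; the fingertips stand 11 mm ahead of it and the grasp point (between the pads) lies 8 mm behind it; z points along the fingers, y is the line along which they close (so a half turn about z gives the same grasp; the last joint's range is limited). The gripper opens to 94 mm and grips with 3 to 60 N. Pads are 16 mm wide; open, the fingers measure 119 mm over their backs; the gripper's body (75 mm by 177 mm) begins 78 mm behind the grasp point.
Start: joints at [1.155, 0.3, 1.521, -0, 1.321, -0.067], TCP at [187.971, 516.872, 216.446] pointing down, gripper open.
Joint ranges: [-3.03, 3.03], [-0.79, 2.21], [0.23, 2.52], [-1.04, 4.18], [0, 3.07], [-2.55, 2.55]. Speed limits (rad/s): [2.22, 2.22, 2.57, 3.14, 3.14, 3.14].

## Interface

Orientations are given as [roll, pitch, yaw] about the fixed x, y, z axes, in that order (R = Rz(yaw) Ry(pitch) Rx(roll)).
In Python, from cell import manip gives the robot as it stands. The module is installed in compiled form; this text tells all that it offers.
- The arm moves only by the tool arm_command, never from a script. Its argument "rows" is one flat list of numbers, 5 for each row, row after row: the shift along the world's x, y, z in mm, then the turn about the world's z in degrees, then the finger opening in mm, from 0 to 94. In form: [dx, dy, dz, twist, jaw, dx, dy, dz, twist, jaw, ...]. A call has 1 to 5 rows; each row shifts and turns the commanded pose from where the row before left it; what a row does not reach is not made up. A row lasts 1/8 s, in which the tool goes at most 62.5 mm and 10.7 degrees, less where a joint would pass 70% of its speed; a pose out of reach is approached as far as the arm can. A call is refused whole if a number of a shift passes 62.5 or a number of a turn 10.7, either way. A call with a gripper value outside its range is refused whole. The fingers move at their own pace and stop on an object; "newtons" is the grip in N (left out, the last holds). Time passes only in rows, so rows that do not move let the fingers close. It gives the time, the measured TCP pose, the force and the opening at its end, in the units of the state.
- manip.read_state(): the state, without advancing time (a new reading comes with each control period).
- manip.camera(name): name is "scene" or "side" or "wrist"; returns a dict with "image" (420x560x3 uint8, blue, green, red), "z_map" (420x560 float32, mm along the optical axis (not along the pixel's ray), 0 where there is no reading), "fx", "fy", "cx", "cy" (pixels), "pose" (4x4, takes a point from camera to world coordinates). Camera axes: x right, y down, z forward; pixel columns grow to the right and rows downward; lengths in mm; the calibration is good to about 2 mm. A picture is of the moment at which its call begins.
- manip.sign_off(): hands the job in, once; it reports no verdict.
The state is a dict: "clock": time; "joints": joint angles; "qd": joint speeds; "effort": joint torques, N m; "eef_pos": TCP position; "eef_rot": TCP orientation; "wrist_force": force on the tool from outside, world axes, zero at the start; "moment": the same for the moment, N m; "finger_gap": finger opening in mm.
Only numpy, scipy, OpenCV 4.12 (cv2) and the standard library are available. Lean on these libraries where they do the work, as an engineer would, in place of code of your own. Each camera call takes 0.05 s, during which the arm holds its last target. There are 200 camera calls.

## Task

Clamp the aluminium tube in the quick-release tube clamp on the bench. Swing the cam lever until it stands straight out, turn the four-armed nut on the opposite side clockwise until it goes firm and the jaw bites on the tube, then swing the lever fully home against its stop, towards you and alongside the tube: it should close against firm resistance. Force neither the nut nor the lever (the tube is thin-walled), and leave the tube and the small things around the clamp where they lie.

Things in the scene. Friction and masses are not known exactly. Their poses are not given: they have to be found in the camera images.
- clamp: Quick-release tube clamp screwed down on the bench: grey base plate 120 (x) x 124 (y) x 10 mm, two aluminium jaw blocks 50 mm wide (x), tops 88 mm above its underside, and a 12 mm skewer through them along y, axis 68 mm up, above the tube. Origin: centre of the underside. x: along the tube, away from the robot; y: along the skewer to the nut; z up. Fixed jaw on the +y side (outer face y = 52 mm).
- clamp_centre (a point): Where the tube's axis crosses the middle of the vee jaws, 31 mm above the underside; axes as the clamp's.
- nut_knob: Four-armed steel nut on the skewer's left (+y) end. Origin: on the skewer axis in the plane of the arms, 78 mm from the clamp's middle. Its own y is the skewer axis; its arms point along its own +x, -x, +z, -z: 9 mm rods with 15 mm balls centred 44 mm from the axis; hub 27 mm thick, 19 mm long. Clockwise seen from outside tightens: the upper arms go to the clamp's -x.
- nut_arm (a point): Centre of the ball on the arm along the nut's own +z. The nut stays where it is left; right-hand thread, 4 mm lead; it starts 0.6 to 2.6 rad short of biting (lever straight out), differing each time and not visible. Loose, a ball takes 1 to 3 N to move slowly; once the jaw bites the pull grows; 7 to 10 N (0.3 to 0.4 N m), some 0.2 turn past the bite, is right, double is overtight.
- lever (a joint): Angle of the cam lever, rad, about its upright pin. 0: straight out, in line with the skewer (clamp's -y); negative: open, towards the clamp's +x, least -1.35; positive: closing, towards the clamp's -x (the robot); 1.6: closed on its stop, alongside the tube. Starts open. Its cam draws the jaw in 3 mm from 0 to closed, dead centre at 1.45. It stays where it is left.
- lever_pin (a point): Centre of the lever's upright pin, on the skewer axis, 82 mm from the clamp's middle on the -y side; it moves only a few mm. The lever turns with 0.3 N m of drag; with the nut well set, closing takes up to about 0.7 N m in all, most near 0.7 rad, and less past 1.3 rad.
- lever_grip (a point): On the lever handle, 75 mm from the pin, at mid height. With the lever closed, 19 mm are free between handle and jaw block.
- lever_handle: The lever's handle: an aluminium bar about 10 mm thick and 19 mm tall (z) that ends 97 mm from the pin and is bent up to 5 mm towards the closing side. Origin: on the pin; its own -y points along the handle.
- jaw: Sliding jaw block on the lever's side (-y) of the tube, with steel vee liners that bear on the tube. Only the nut and the lever move it, along the clamp's y. Disc springs let the clamp yield 1 mm for about 35 N. Origin: at the clamp's origin, give or take a few mm.
- alu_tube: Aluminium tube, 42 mm thick, 220 mm long, thin-walled. It lies along the clamp's x between the vee jaws on the base plate, loose until clamped. Origin: middle of its underside; its own y runs along the tube.
- tube_mid (a point): Middle of the aluminium tube, on its axis.
- hex_key: Black hex key, 32 x 114 x 9 mm, lying loose on the bench on the lever's side of the clamp, towards the back wall. Origin: centre of its underside.
- marker: Marker pen, 16 x 112 x 18 mm, lying loose on the bench to the left of the clamp. Origin: centre of its underside.

How it is judged (in metres and radians):
On the way:
1. with the lever about straight out (within 0.4 rad) the nut has brought the jaw to bite on the tube (over 15 N) (contact force between alu_tube and jaw above 15 N and value of joint lever between -0.4 and 0.4 rad), for 0.2 s.
At the end, for the whole second after the job is handed in: The lever is fully closed (over 1.5 rad), the jaw holds the tube with 118 to 164 N, and the tube's middle is within 15 mm of where it lay at the start (value of joint lever above 1.5 rad and contact force between alu_tube and jaw between 118 and 164 N and distance of tube_mid from where it was at the start of the episode below 0.015 m); the robot touches nothing.
It fails at once if the lever or the nut is forced (more than 30 N) (contact force between anything else and lever_handle above 30 N or contact force between anything else and nut_knob above 30 N).
It fails at once if the hex key or the marker is disturbed (moved more than 40 mm) (distance of any of hex_key, marker from where it was at the start of the episode above 0.04 m).
It also fails if it takes over 72 s, if anything falls off the work surface, if the arm or the gripper's body presses on something with over 40 N, if the wrist force passes 120 N, or if a joint passes its speed limit or range.

## Working session

There is one attempt and no reset: what is moved stays moved. The work goes in short steps, Python scripts to look and compute and a tool call to move; the robot and the scene stay as the last step left them, time stands still between calls to the robot, and variables do not carry over. Pictures are saved under pics/ and viewed, on a budget of 10 in all, crops included, one or two more only if the job needs it, and the job is handed in when it is done.

Besides the shell and the picture viewer there is one more tool, called in YAML: its name, and indented under it one key for each argument. arm_command: Moves the arm, as the interface text tells. Its arguments: {"type":"object","properties":{"rows":{"type":"array","items":{"type":"number"}},"newtons":{"type":"number"}},"required":["rows"]}

```bash
mkdir -p pics
cat > h.py <<'E'
from cell import manip
import numpy as np, cv2
def snap(n,f):
    c=manip.camera(n); cv2.imwrite('pics/'+f+'.png',c['image']); np.savez('pics/'+f+'.npz',**{k:c[k] for k in c}); return c
def pt(c,u,v,r=1):
    z=c['z_map'][v-r:v+r+1,u-r:u+r+1]; z=np.median(z[z>0]) if (z>0).any() else 0
    p=np.array([(u-c['cx'])/c['fx']*z,(v-c['cy'])/c['fy']*z,z,1]); return (c['pose']@p)[:3].round(1)
def ld(f): return dict(np.load('pics/'+f+'.npz'))
def proj(c,p):
    q=np.linalg.inv(c['pose'])@np.append(p,1); return (c['fx']*q[0]/q[2]+c['cx']).round(1),(c['fy']*q[1]/q[2]+c['cy']).round(1)
E
python3 - <<'E'
from h import *
print(manip.read_state())
a=snap('scene','s0');b=snap('side','d0')
for c in(a,b): print(c['pose'].round(2),c['fx'])
im=np.hstack([a['image'],b['image']]); cv2.imwrite('pics/both.png',cv2.resize(im,(800,300)))
E
```

```text
{'clock': 0.0, 'joints': array([ 1.15539695e+00,  3.00509484e-01,  1.52156790e+00, -2.57613157e-05,
        1.32069413e+00, -6.65852184e-02]), 'qd': array([9.73575670e-04, 3.16380251e-04, 1.52358989e-03, 3.67079595e-04,
       7.24957828e-04, 4.59592055e-06]), 'effort': array([-2.99466432e-03, -5.31803441e+01, -3.52725613e+01,  7.07658869e-02,
        2.45872897e-02, -1.16443448e-04]), 'eef_pos': array([187.88345709, 516.65393595, 215.87084269]), 'eef_rot': array([-3.14041475e+00, -5.35394935e-05,  2.79278486e+00]), 'wrist_force': array([ 0.28233539, -0.78224873, -0.57201239]), 'moment': array([-0.00905962,  0.06482094, -0.0212853 ]), 'finger_gap': 93.92457878688877}
[[ 5.8000e-01 -4.3000e-01  6.9000e-01 -1.8312e+02]
 [-8.1000e-01 -3.3000e-01  4.9000e-01 -4.9279e+02]
 [ 2.0000e-02 -8.4000e-01 -5.4000e-01  6.7217e+02]
 [ 0.0000e+00  0.0000e+00  0.0000e+00  1.0000e+00]] 535.4461469396597
[[-9.9000e-01 -8.0000e-02  6.0000e-02  4.8955e+02]
 [-1.0000e-01  7.7000e-01 -6.3000e-01  7.1496e+02]
 [ 0.0000e+00 -6.3000e-01 -7.7000e-01  8.9629e+02]
 [ 0.0000e+00  0.0000e+00  0.0000e+00  1.0000e+00]] 436.97717935434235
```

View pics/s0.png

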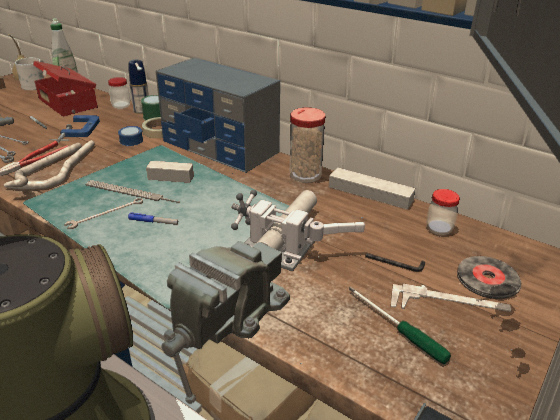

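View pics/d0.png

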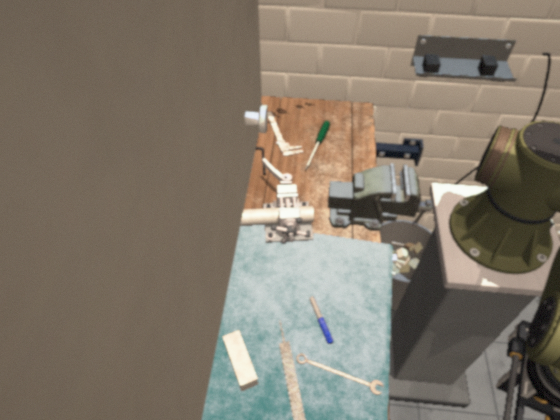

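The scene picture shows the clamp at about (280,225) with the vise on its robot side, the nut at (243,210) and the lever pointing right to (362,227). The side view shows the clamp at (288,210), half hidden by the arm.

Run:
```python
from h import *
a=ld('s0');b=ld('d0')
A=cv2.resize(a['image'][170:280,215:375],None,fx=5,fy=5,interpolation=cv2.INTER_CUBIC)
B=cv2.resize(b['image'][150:250,240:330],None,fx=5.5,fy=5.5,interpolation=cv2.INTER_CUBIC)
cv2.imwrite('pics/c1.png',A); cv2.imwrite('pics/c2.png',B)
print(pt(a,284,207),pt(a,270,208),pt(a,355,227),pt(a,300,200),pt(a,305,260),pt(a,237,205),pt(a,405,263))
def cloud(c):
    v,u=np.mgrid[0:420,0:560]; z=c['z_map']; P=np.stack([(u-c['cx'])/c['fx']*z,(v-c['cy'])/c['fy']*z,z,np.ones_like(z)],-1)@c['pose'].T
    return P[...,:3]
for c,n in((a,'s'),(b,'d')):
    P=cloud(c); P[c['z_map']==0]=1e4; np.save('pics/P'+n,P)
    m=(abs(P[...,2]-88)<4)&(abs(P[...,0]-500)<250)&(abs(P[...,1])<250)
    q=P[m]; print(n,len(q), np.percentile(q,[0,5,50,95,100],axis=0).round(0) if len(q) else '')
```

```text
[660.9  95.7   2.4] [542.   47.2  80.8] [ 601.2 -116.2   70. ] [643.2  41.4  51. ] [532.5 -47.8  -1.1] [518.9 114.6  73.6] [ 643.  -213.4    0. ]
s 730 [[253. -75.  84.]
 [307. -70.  84.]
 [520. -19.  86.]
 [559.  99.  90.]
 [567. 112.  92.]]
d 1129 [[ 251. -121.   84.]
 [ 264.  -56.   84.]
 [ 435.  -13.   88.]
 [ 557.   82.   91.]
 [ 611.  113.   92.]]
```

View pics/c1.png

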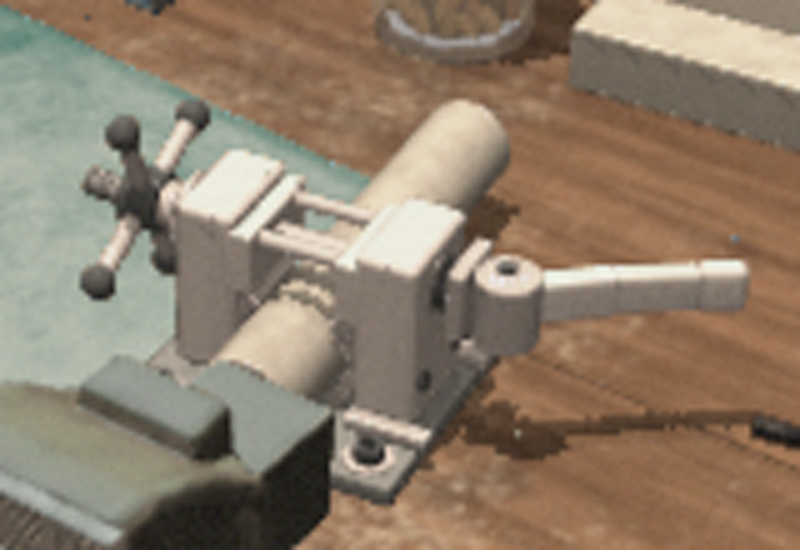

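View pics/c2.png

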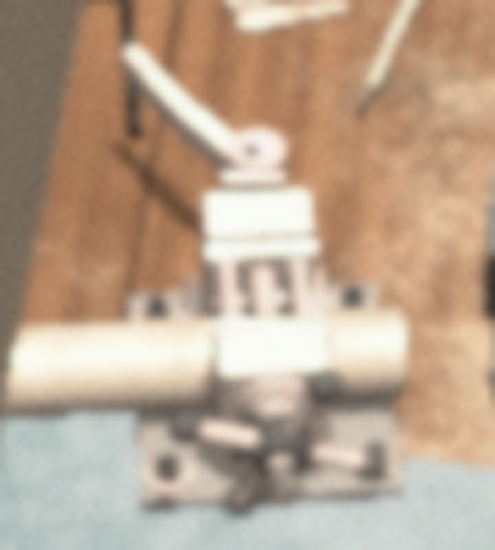

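The crops show the fixed-jaw top at c1 (232,180), sliding-jaw top at (410,235), lever pin boss at (509,266), handle end near (740,275), and nut balls at (122,133), (193,117), (98,282), (100,180) and (163,250). The lever is open, pointing away.

Run:
```python
from h import *
a=ld('s0');b=ld('d0')
f=lambda u,v:(int(round(215+u/5)),int(round(170+v/5)))
for n,u,v in [('fixtop',232,180),('slidetop',410,235),('pintop',530,262),('pintop2',490,270),('h1',570,285),('h2',650,280),('h3',738,272),('ballup',122,133),('ballR',193,117),('ballL',98,282),('ballhub',98,180),('balldn',163,255),('tube',260,340),('tubefar',440,150),('vise',150,400),('visejaw',280,400)]:
    print(n,pt(a,*f(u,v)))
Ps=np.load('pics/Ps.npy');Pd=np.load('pics/Pd.npy')
for n,P in(('s',Ps),('d',Pd)):
    m=(abs(P[...,2]-87)<4)&(P[...,0]>470)&(P[...,0]<640)&(abs(P[...,1])<150)
    q=P[m][:,:2].astype(np.float32)
    # cluster
    k,lab=cv2.connectedComponents(m.astype(np.uint8))
    for i in range(1,k):
        s=P[lab==i]
        if len(s)>25: print(n,len(s),s.mean(0).round(1),cv2.minAreaRect(s[:,:2].astype(np.float32)))
    m=(P[...,2]>60)&(P[...,2]<85)&(P[...,0]>520)&(P[...,0]<650)&(P[...,1]<-60)&(P[...,1]>-220)
    s=P[m]; 
    if len(s): print('handle',n,len(s),s[s[:,1].argmin()].round(),s[s[:,1].argmax()].round(),np.percentile(s[:,2],[5,50,95]))
    m=(P[...,0]>200)&(P[...,0]<500)&(abs(P[...,1])<200)&(P[...,2]>20)&(P[...,2]<300)
    s=P[m]; print('vise',len(s),s.min(0),s.max(0), s[s[:,2]>90].max(0) if (s[:,2]>90).any() else '')
```

```text
fixtop [529.4  60.3  86.9]
slidetop [539.6 -20.2  87.7]
pintop [561.8 -61.8  80.9]
pintop2 [545.3 -53.9  82.1]
h1 [565.6 -78.2  73.9]
h2 [ 588.6 -100.7   72.9]
h3 [ 612.7 -127.1   75.3]
ballup [501.4  93.5 109.6]
ballR [559.2 101.7  87.6]
ballL [480.1  88.2  53.8]
ballhub [516.1 117.6  71.4]
balldn [534.8  99.4  31.2]
tube [488.   13.9  52.3]
tubefar [648.5  37.1  50. ]
vise [363.9 -33.7 121.6]
visejaw [430.  -38.9  83.2]
s 40 [557.2 104.1  87. ] ((556.1570434570312, 102.82710266113281), (17.733667373657227, 12.987127304077148), 30.33942985534668)
s 206 [526.2  59.6  86.6] ((527.402099609375, 61.86372375488281), (51.61236572265625, 33.02842712402344), 6.765908241271973)
s 216 [539.1 -19.2  86.7] ((542.2081298828125, -17.614154815673828), (50.55439758300781, 27.254976272583008), 10.419937133789062)
handle s 528 [ 610. -130.   61.] [532. -60.  83.] [61.48032206 72.53210705 82.40266492]
vise 8640 [200.09354696 -88.60663887  20.03534299] [499.89194563  99.65188966 138.96594414] [499.87146055  99.57828003 138.96594414]
d 261 [542.8 -27.3  86.9] ((544.590576171875, -34.305965423583984), (49.89486312866211, 82.36642456054688), 6.633426189422607)
d 188 [529.8  61.2  87.6] ((529.1742553710938, 58.014122009277344), (54.137760162353516, 49.191280364990234), 30.808889389038086)
d 27 [521.3 101.   85.8] ((522.8604736328125, 99.9573974609375), (13.233436584472656, 17.197128295898438), 45.72971725463867)
d 30 [553.  107.1  86.8] ((554.8020629882812, 106.13054656982422), (27.926328659057617, 8.215036392211914), 19.617958068847656)
handle d 172 [ 614. -128.   80.] [541. -61.  85.] [64.78624368 78.76037177 84.19242253]
vise 4458 [ 200.10656406 -190.72651419   20.03638591] [499.89334721  99.70136303 143.3686712 ] [498.44209882  98.40442642 143.3686712 ]
```

Run:
```python
from h import *
P=np.load('pics/Ps.npy');D=np.load('pics/Pd.npy')
def plane(u0,u1,v0,v1,n):
    q=P[170+v0//5:170+v1//5+1,215+u0//5:215+u1//5+1].reshape(-1,3); c=np.median(q,0); q=q[np.linalg.norm(q-c,axis=1)<40]
    c=q.mean(0); _,s,V=np.linalg.svd(q-c); m=V[2]; m=m*np.sign(m[0]); print(n,len(q),c.round(1),m.round(3),'yaw',np.degrees(np.arctan2(m[1],m[0])).round(1),(s/len(q)**.5).round(2))
plane(365,405,290,390,'slideface'); plane(185,220,230,340,'fixface')
for n,Q in(('s',P),('d',D)):
    m=(Q[...,0]>590)&(Q[...,0]<660)&(Q[...,1]>0)&(Q[...,1]<80)&(Q[...,2]>46)&(Q[...,2]<58); q=Q[m]; 
    if len(q)>20:
        k=np.polyfit(q[:,0],q[:,1],1); print('tube',n,len(q),np.degrees(np.arctan(k[0])),np.polyval(k,540),q[:,2].max())
    m=(Q[...,0]>470)&(Q[...,0]<500)&(Q[...,1]>-20)&(Q[...,1]<60)&(Q[...,2]>46)&(Q[...,2]<58); q=Q[m]
    if len(q): print('near',len(q),q.mean(0))
    # vise height map
    m=(Q[...,0]>250)&(Q[...,0]<500)&(Q[...,1]>-200)&(Q[...,1]<90)&(Q[...,2]<200); q=Q[m]
    for x in range(250,500,25): 
        s=q[(q[:,0]>=x)&(q[:,0]<x+25)&(q[:,2]>35)]
        if len(s): print(x,len(s),s[:,1].min().round(),s[:,1].max().round(),'zmax',s[:,2].max().round())
# side-view pin, nut balls
g=lambda u,v:D[int(round(150+v/5.5)),int(round(240+u/5.5))].round(1)
for n,u,v in[('pin',255,155),('hend',135,50),('hmid',180,95),('slide',258,215),('fix',272,345),('ballL',370,462),('ballR',180,425),('hub',275,470),('ballup',325,385)]: print(n,g(u,v))
```

```text
slideface 188 [519.2 -23.7  50.4] [0.989 0.15  0.009] yaw 8.6 [14.75  5.55  1.5 ]
fixface 183 [505.4  56.1  50.7] [0.991 0.132 0.   ] yaw 7.6 [16.41  5.24  1.39]
tube s 193 4.66105509140522 31.178315467768336 54.13115693796635
near 120 [486.00109843  13.00872304  49.97505465]
250 730 -82.0 19.0 zmax 139.0
275 1177 -83.0 20.0 zmax 139.0
300 1067 -79.0 16.0 zmax 138.0
325 578 -76.0 12.0 zmax 130.0
350 807 -76.0 8.0 zmax 124.0
375 102 -76.0 -9.0 zmax 123.0
400 330 -59.0 -6.0 zmax 87.0
425 189 -58.0 -4.0 zmax 87.0
450 9 4.0 27.0 zmax 53.0
475 175 -6.0 90.0 zmax 57.0
tube d 240 9.752986821163072 28.250316648064157 57.869593319809155
near 114 [486.48069342  19.5710362   52.39191952]
250 551 -83.0 21.0 zmax 143.0
275 385 -82.0 20.0 zmax 143.0
300 549 -76.0 17.0 zmax 142.0
325 528 -75.0 15.0 zmax 135.0
350 449 -76.0 14.0 zmax 128.0
375 374 -70.0 14.0 zmax 128.0
400 280 -58.0 -3.0 zmax 91.0
425 154 -58.0 -3.0 zmax 90.0
450 18 9.0 35.0 zmax 57.0
475 145 2.0 89.0 zmax 59.0
pin [548.5 -54.9  86.5]
hend [ 610.6 -120.6   84.2]
hmid [586.6 -97.1  80.1]
slide [542.3 -14.1  90.2]
fix [530.6  63.   91.5]
ballL [484.1  95.7  58.4]
ballR [563.6 109.6  93.2]
hub [523.3 116.4  76.9]
ballup [505.  100.  114.9]
```

Clamp fit: yaw about 8.3°, origin (537,22), pin (548,-59), nut centre (525,99.5,68), lever about -0.64 rad. The vise tops out at z ≤ 143, x < 450. First I go to the +x side of the handle with closed fingers.

arm_command:
  rows: [35,-48,0,5.6,0,35,-48,0,5.6,0,35,-48,0,5.6,0,35,-48,0,5.6,0,35,-48,0,5.6,0]
  newtons: 8

```text
clock: 0.72
eef_pos: [363.7, 275.1, 216.4]
eef_rot: [-3.142, -0.0, -2.998]
wrist_force: [0.4, 0.1, 1.2]
finger_gap: 47.7
```

arm_command:
  rows: [35,-48,0,0,0,35,-48,0,0,0,35,-48,0,0,0,35,-48,0,0,0,35,-48,0,0,0]

```text
clock: 1.35
eef_pos: [538.8, 35.1, 216.3]
eef_rot: [3.141, -0.0, -3.002]
wrist_force: [0.9, 0.7, 0.4]
finger_gap: 0.6
```

arm_command:
  rows: [35,-48,0,0,0,35,-48,0,0,0,17,-29,0,0,0,0,0,-40,0,0,0,0,-20,0,0]

```text
clock: 1.98
eef_pos: [624.2, -88.5, 153.8]
eef_rot: [3.14, -0.003, -3.002]
wrist_force: [-1.1, -0.1, -0.4]
finger_gap: 0.3
```

Run:
```python
from h import *
w=snap('wrist','w1')
cv2.imwrite('pics/w1v.png',w['image'])
print(w['pose'].round(2))
print('grip est px',proj(w,[601.5,-111.8,77]),'pin',proj(w,[548.5,-58.8,82]),'nut',proj(w,[525.4,99.5,68]))
```

```text
[[-1.4000e-01  9.6000e-01  2.4000e-01  5.5228e+02]
 [ 9.9000e-01  1.3000e-01  4.0000e-02 -9.8820e+01]
 [ 0.0000e+00  2.4000e-01 -9.7000e-01  3.2215e+02]
 [ 0.0000e+00  0.0000e+00  0.0000e+00  1.0000e+00]]
grip est px (np.float64(249.7), np.float64(188.9)) pin (np.float64(332.3), np.float64(127.6)) nut (np.float64(542.5), np.float64(126.3))
```

View pics/w1v.png

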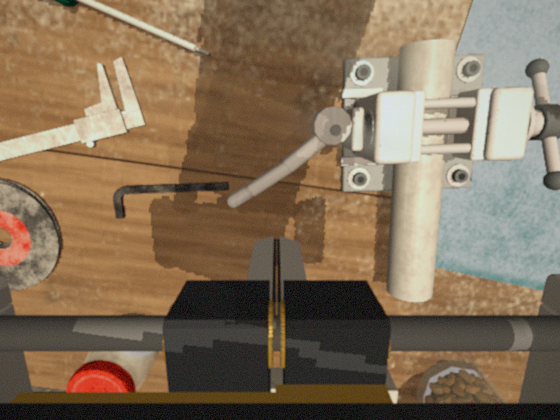

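Wrist view confirms it: pin at (333,126) against the predicted (332,128), handle end at (236,200), hub near (543,122), and the fingers hang clear of the handle at (277,245). Descending and pushing.

arm_command:
  rows: [0,0,-44,0,0,0,0,-44,0,0,-10,-11,0,0,0,-6,-6,0,0,0,-5,-6,0,0,0]

```text
clock: 2.65
eef_pos: [604.5, -111.7, 70.8]
eef_rot: [-3.141, 0.003, -3.002]
wrist_force: [2.1, 4.9, 0.1]
finger_gap: 0.4
```

arm_command:
  rows: [-7,-7,0,0,0,-7,-5,0,0,0,-6,-3,0,0,0,-6,-3,0,0,0,0,0,0,0,0]

```text
clock: 3.28
eef_pos: [577.5, -129.5, 68.6]
eef_rot: [-3.141, -0.0, -3.002]
wrist_force: [0.3, -0.1, 0.3]
finger_gap: 0.7
```

Run:
```python
from h import *
print(manip.read_state()['eef_pos'])
w=snap('wrist','w2'); cv2.imwrite('pics/w2v.png',cv2.resize(w['image'][60:340,140:560],(800,533)))
print(w['pose'].round(3).tolist(),w['fx'],w['cx'],w['cy'])
print(proj(w,[525.4,99.5,68]))
```

```text
[ 577.52749487 -129.5076914    68.5587167 ]
[[-0.14, 0.959, 0.245, 505.145], [0.99, 0.135, 0.034, -139.723], [-0.0, 0.247, -0.969, 236.764], [0.0, 0.0, 0.0, 1.0]] 329.16395582357177 276.1520266742481 208.14125026674046
(np.float64(712.1), np.float64(226.8))
```

View pics/w2v.png

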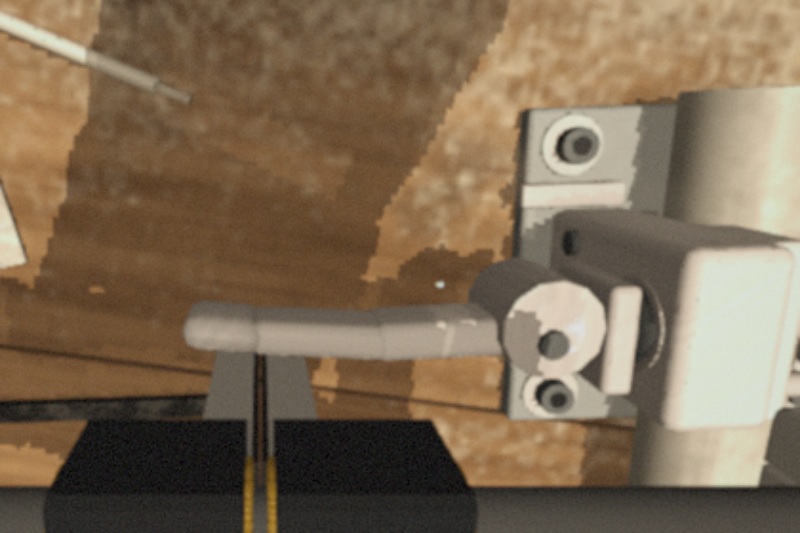

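The handle now stands nearly straight out (boss at (555,330), tip at (200,328) in the crop), perhaps 0.05 rad short. A small extra push, then back off and over to the nut.

arm_command:
  rows: [-2,0,0,0,0,-2,0.5,0,0,0,0,0,0,0,0,20,3,0,0,0,0,0,40,0,0]

```text
clock: 3.95
eef_pos: [592.8, -125.0, 105.7]
eef_rot: [3.139, -0.006, -3.001]
wrist_force: [0.6, -0.9, -0.1]
finger_gap: 0.5
```

arm_command:
  rows: [0,0,45,0,0,-7,58,0,0,24,-7,58,0,0,24,-7,58,0,0,24,-7,57,0,0,24]

```text
clock: 4.58
eef_pos: [565.0, 107.0, 153.2]
eef_rot: [-3.141, -0.001, -3.002]
wrist_force: [1.2, 0.7, 0.2]
finger_gap: 23.8
```

arm_command:
  rows: [0,0,0,0,24]

```text
clock: 4.7
eef_pos: [564.9, 108.5, 153.1]
eef_rot: [-3.142, -0.001, -2.997]
wrist_force: [0.8, -1.1, -0.4]
finger_gap: 24.2
```

Run:
```python
from h import *
print(manip.read_state()['eef_pos'])
w=snap('wrist','w3'); cv2.imwrite('pics/w3v.png',cv2.resize(w['image'][:320,130:430],(750,800))[:600])
print(proj(w,[525.4,99.5,68]),proj(w,[564.9,105.3,86.6]))
```

```text
[564.86858046 108.47793026 153.0810882 ]
(np.float64(272.0), np.float64(168.0)) (np.float64(271.9), np.float64(224.8))
```

View pics/w3v.png

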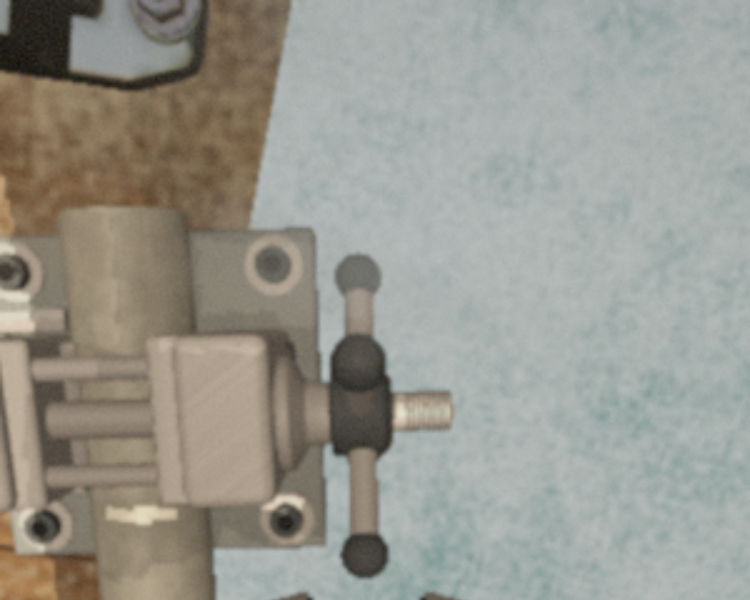

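Wrist view over the nut: ball R at crop (365,553), hub (360,415), upper ball (358,362), and the fingers at x≈300 and 432 centred on 366, lined up with ball R. Descend, pinch, turn.

arm_command:
  rows: [-1,-1,-40,0,24,0,0,-31,0,24,0,0,0,0,24,0,0,0,0,8,0,0,0,0,8]
  newtons: 9

```text
clock: 5.38
eef_pos: [564.4, 105.8, 83.4]
eef_rot: [3.138, -0.001, -3.002]
wrist_force: [-6.3, 18.0, -3.2]
finger_gap: 15.2
```

arm_command:
  rows: [0,0,0,0,8,0,0,0,0,8]

```text
clock: 5.62
eef_pos: [564.4, 106.1, 83.5]
eef_rot: [3.138, -0.001, -3.002]
wrist_force: [-5.9, 17.3, -3.8]
finger_gap: 14.7
```

arm_command:
  rows: [-0.2,0.8,0,0,8,0,0,0,0,8]

```text
clock: 5.88
eef_pos: [564.3, 106.6, 83.5]
eef_rot: [3.139, -0.001, -3.001]
wrist_force: [-5.7, 15.3, -3.5]
finger_gap: 13.8
```

arm_command:
  rows: [-0.2,1.5,0,0,8,-0.2,1.5,0,0,8,0,0,0,0,8]

```text
clock: 6.25
eef_pos: [564.2, 107.7, 83.5]
eef_rot: [-3.141, -0.001, -3.002]
wrist_force: [-5.7, 0.3, -0.8]
finger_gap: 14.3
```

Run:
```python
from h import *
print(manip.read_state()['wrist_force'])
a=snap('scene','s4')
A=cv2.resize(a['image'][180:240,220:300],None,fx=7,fy=7,interpolation=cv2.INTER_CUBIC)
w=snap('wrist','w4');W=cv2.resize(w['image'][:320,180:380],None,fx=1.3,fy=1.3)[:420]
cv2.imwrite('pics/x4.png',np.hstack([A,np.pad(W,((0,420-W.shape[0]),(0,0),(0,0)))])[:, :800])
```

```text
[-5.7287416   0.30042218 -0.78114287]
```

View pics/x4.png

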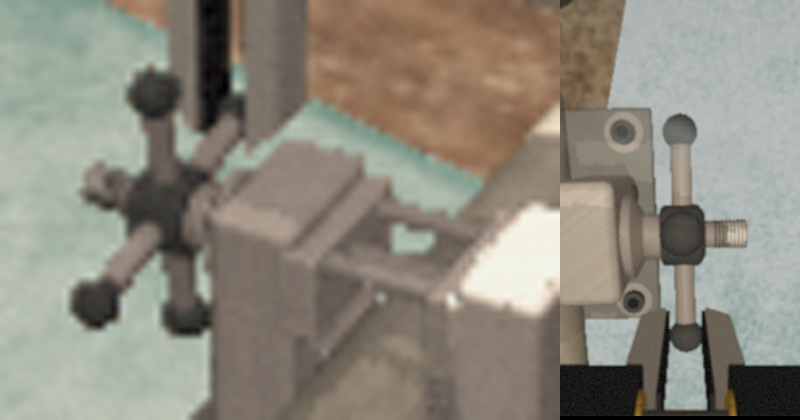

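The crops show ball R between the fingers at (686,336), near their inner edge. The upper ball sits nearer vertical than before, so the nut turned back a little. I'll measure the angle.

Run:
```python
from h import *
a=ld('s4'); a0=ld('s0'); f=np.array([0.69,.49,-.54])
def ang(c,L):
    for n,u,v in L:
        p=pt(c,u,v)+7*f; d=p-np.array([525.4,99.5,68]); print(n,p.round(1),'s',(d[:2]@[.988,.152]).round(1),'y',(d[:2]@[-.152,.988]).round(1),'th',np.degrees(np.arctan2(-(d[:2]@[.988,.152]),d[2])).round(1))
g=lambda u,v:(round(220+u/7),round(180+v/7))
ang(a0,[('up',239,197),('R',254,193),('L',235,226),('dn',248,221)])
ang(a,[('up',*g(153,92)),('L',*g(95,303)),('dn',*g(186,313))])
w=ld('w4')
for u,v in((686,336),(683,225),(681,130)):
    x=180+(u-560)/1.3; y=v/1.3; print((round(x),round(y)),pt(w,round(x),round(y)))
```

```text
up [506.2  96.9 105.8] s -19.3 y 0.4 th 27.1
R [564.  105.1  83.8] s 39.0 y -0.3 th -67.9
L [484.9  91.6  50. ] s -41.2 y -1.6 th 113.6
dn [539.6 102.8  27.4] s 14.6 y 1.1 th -160.3
up [515.9  97.  110.3] s -9.7 y -1.0 th 13.0
L [481.4  90.9  59.5] s -44.7 y -1.8 th 100.7
dn [531.5  99.1  23.2] s 6.0 y -1.3 th -172.4
(277, 258) [562.5 107.9  82.8]
(275, 173) [511.1  99.7 117.7]
(273, 100) [479.7  94.1  67.9]
```

Nut now at up-arm 11–13°, ball R at about (568,106,76), so the pads hold it too near the tips. Re-seat lower.

arm_command:
  rows: [0,0,0,0,25,1,0,0,0,25,2,0,-8,0,25,0,0,0,0,8,0,0,0,0,8]

```text
clock: 6.98
eef_pos: [567.2, 108.3, 74.2]
eef_rot: [3.141, -0.001, -3.002]
wrist_force: [-1.0, 1.3, -0.6]
finger_gap: 13.8
```

arm_command:
  rows: [0,0,0,0,8,0,0,0,0,8]

```text
clock: 7.22
eef_pos: [567.2, 108.2, 74.4]
eef_rot: [3.142, -0.0, -3.002]
wrist_force: [-1.3, 0.4, -0.8]
finger_gap: 14.2
```

arm_command:
  rows: [-1.9,-0.4,6.7,0,8,-3,-0.6,6.2,0,8,-3.9,-0.7,5.7,0,8,-4.7,-0.8,5,0,8,-5.3,-0.9,4.2,0,8]

```text
clock: 7.85
eef_pos: [548.4, 104.9, 102.8]
eef_rot: [3.141, 0.001, -3.002]
wrist_force: [1.1, 4.8, -1.1]
finger_gap: 13.8
```

arm_command:
  rows: [-6,-0.6,3.3,0,8,-6.4,-0.7,2.3,0,8,-6.7,-0.8,1.3,0,8,-6.8,-0.9,0.1,0,8,-6.7,-1,-0.9,0,8]

```text
clock: 8.48
eef_pos: [515.8, 100.4, 108.8]
eef_rot: [-3.141, 0.001, -3.002]
wrist_force: [2.0, -2.4, 5.5]
finger_gap: 13.6
```

arm_command:
  rows: [-6.6,-1,-1.4,0,8,-6.1,-1,-2.5,0,8,-5.6,-0.9,-3.6,0,8,-4.9,-0.8,-4.7,0,8,-4.1,-0.7,-5.4,0,8]

```text
clock: 9.1
eef_pos: [488.0, 95.6, 90.6]
eef_rot: [-3.14, -0.001, -3.002]
wrist_force: [-0.6, -7.4, 5.0]
finger_gap: 14.1
```

arm_command:
  rows: [-3.2,-1,-6.1,0,8,-2.2,-0.9,-6.5,0,8,-1.2,-0.5,-6.8,0,8,-0.1,-0.2,-6.9,0,8,0.9,0,-6.8,0,8]

```text
clock: 9.72
eef_pos: [482.4, 93.8, 57.1]
eef_rot: [3.141, -0.001, -3.002]
wrist_force: [-3.7, -1.0, 4.7]
finger_gap: 13.8
```

arm_command:
  rows: [1.9,0.2,-6.7,0,8,3,0.3,-6.2,0,8,0,0,0,0,8]

```text
clock: 10.1
eef_pos: [487.8, 94.4, 44.0]
eef_rot: [3.141, -0.001, -3.002]
wrist_force: [0.2, 1.4, -3.9]
finger_gap: 14.1
```

Run:
```python
from h import *
a=snap('scene','s5')
cv2.imwrite('pics/x5.png',cv2.resize(a['image'][170:280,215:375],None,fx=5,fy=5,interpolation=cv2.INTER_CUBIC))
```

```text
(no output)
```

View pics/x5.png

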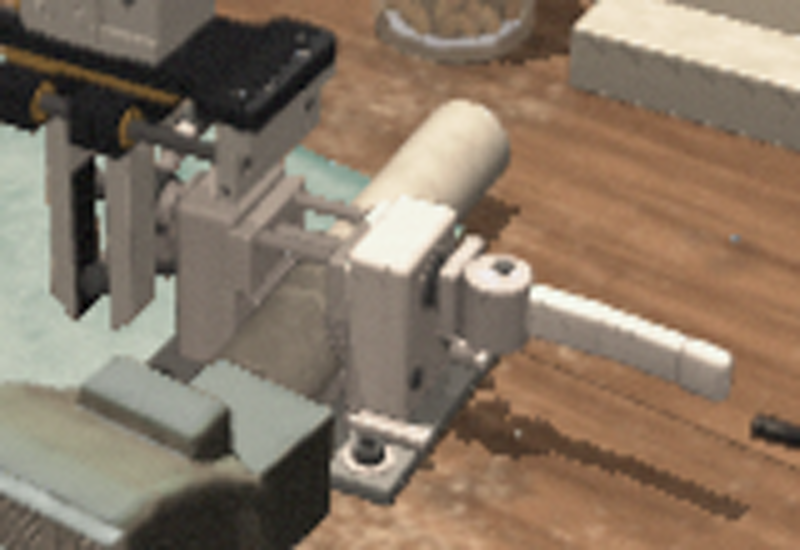

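The lever stands straight out, the boss has shifted slightly, and the fingers hold the ball at (95,275), low on the robot side. About 200° turned so far. Regrip the arm at about -60°.

arm_command:
  rows: [0,0,0,0,26,0,0,0,0,26,0,0,45,0,26,0,0,45,0,26,37,5.4,0,0,26]

```text
clock: 10.78
eef_pos: [526.2, 99.9, 139.3]
eef_rot: [-3.141, 0.007, -3.002]
wrist_force: [0.5, -0.1, -0.1]
finger_gap: 26.1
```

arm_command:
  rows: [37.5,5.5,0,0,26,0,0,0,0,26]

```text
clock: 11.02
eef_pos: [563.6, 105.2, 134.5]
eef_rot: [-3.142, 0.001, -3.002]
wrist_force: [-0.8, -0.2, 0.1]
finger_gap: 26.1
```

Run:
```python
from h import *
s=manip.read_state();print(s['eef_pos'],s['wrist_force'])
w=snap('wrist','w6');a=snap('scene','s6')
A=cv2.resize(a['image'][180:240,220:280],None,fx=7,fy=7,interpolation=cv2.INTER_CUBIC)
W=cv2.resize(w['image'][:320,180:380],None,fx=1.3,fy=1.3)[:420]
cv2.imwrite('pics/x6.png',np.hstack([A,np.pad(W,((0,420-W.shape[0]),(0,0),(0,0)))]))
```

```text
[563.59853355 105.23481359 134.51584222] [-0.79995105 -0.17586452  0.06697592]
```

View pics/x6.png

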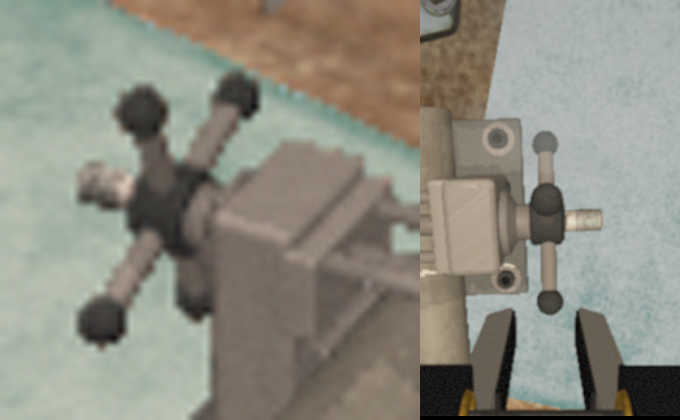

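Ten pictures used. Upper ball at (141,110), ball R at (238,93), ball L at (101,320); in the wrist part ball R is at (549,300) with the fingers centred on 545, so the ball is about 2 mm further in +y.

Run:
```python
from h import *
a=ld('s6'); f=np.array([0.69,.49,-.54])
for n,u,v in [('up',141,110),('R',238,93),('L',101,320)]:
    p=pt(a,round(220+u/7),round(180+v/7))+7*f; d=p-np.array([525.4,99.5,68]); print(n,p.round(1),'s',(d[:2]@[.988,.152]).round(1),'y',(d[:2]@[-.152,.988]).round(1),'th',np.degrees(np.arctan2(-(d[:2]@[.988,.152]),d[2])).round(1))
w=ld('w6')
for n,u,v in(('R',549,300),('up',547,200),('L',545,142)):
    print(n,pt(w,round(180+(u-420)/1.3),round(v/1.3)))
```

```text
up [508.3  96.  107.5] s -17.4 y -0.8 th 23.8
R [564.9 105.7  83.1] s 40.0 y 0.1 th -69.3
L [482.   91.7  51.6] s -44.0 y -1.1 th 110.4
R [560.6 106.8  90.2]
up [507.2  98.3 116.7]
L [481.1  93.5  60.3]
```

Arms now at about 22°, so the nut has turned about 3.1 rad in all, and resistance at the last stroke was roughly 4 N. Regrip and keep feeling the torque.

arm_command:
  rows: [2,2,0,0,26,0,0,-26,0,26,0,0,-26,0,26,0,0,0,0,26,0,0,0,0,8]
  newtons: 11

```text
clock: 11.75
eef_pos: [564.6, 107.3, 84.0]
eef_rot: [-3.142, 0.001, -3.002]
wrist_force: [0.2, 0.9, 0.1]
finger_gap: 19.0
```

arm_command:
  rows: [0,0,0,0,8,0,0,0,0,8]

```text
clock: 12.0
eef_pos: [564.8, 107.6, 84.0]
eef_rot: [3.141, 0.002, -3.002]
wrist_force: [-1.5, 4.1, 5.2]
finger_gap: 13.6
```

arm_command:
  rows: [-3,-0.4,6.2,0,8,-3.9,-0.6,5.7,0,8]

```text
clock: 12.25
eef_pos: [557.7, 106.5, 94.9]
eef_rot: [3.141, 0.001, -3.002]
wrist_force: [3.4, 4.9, -6.7]
finger_gap: 13.9
```

arm_command:
  rows: [-4.7,-0.8,5,0,8,-5.3,-0.9,4.2,0,8]

```text
clock: 12.5
eef_pos: [547.6, 104.8, 104.0]
eef_rot: [3.141, 0.001, -3.002]
wrist_force: [5.2, 5.1, -6.0]
finger_gap: 13.6
```

Tangential resistance has gone from 2 N loose to about 8 N, so the jaw bites. One more small step, then check.

arm_command:
  rows: [-3.1,-0.5,1.9,0,8,-3,-0.5,1.5,0,8]

```text
clock: 12.75
eef_pos: [541.7, 103.8, 107.5]
eef_rot: [3.141, 0.002, -3.002]
wrist_force: [6.1, 6.2, -3.5]
finger_gap: 13.7
```

arm_command:
  rows: [0,0,0,0,8]

```text
clock: 12.88
eef_pos: [541.4, 103.8, 107.6]
eef_rot: [3.141, 0.001, -3.002]
wrist_force: [1.1, 3.8, -0.8]
finger_gap: 13.9
```

```bash
cat >> h.py <<'E'
def nut(c,corr=7):
    v,u=np.mgrid[0:420,0:560]; z=c['z_map']; P=(np.stack([(u-c['cx'])/c['fx']*z,(v-c['cy'])/c['fy']*z,z,np.ones_like(z)],-1)@c['pose'].T)[...,:3]
    fw=c['pose'][:3,2]; P=P+5*fw-np.array([525.0,99.0,68])
    s=P[...,:2]@[.988,.152]; y=P[...,:2]@[-.152,.988]; r=np.hypot(s,P[...,2])
    m=(z>0)&(abs(y)<9)&(r>37)&(r<52); th=np.degrees(np.arctan2(-s,P[...,2]))[m]
    h,_=np.histogram(th,np.arange(-180,181,10)); 
    return th,h
E
python3 - <<'E'
from h import *
c=snap('scene','s7')
for n in('s0','s6','s7'):
    th,h=nut(ld(n)); print(n,[(int(-180+10*i),int(k)) for i,k in enumerate(h) if k>3])
    ks=[th[abs((th-t+180)%360-180)<14] for t in (np.arange(-180,180,10)[np.argsort(h)[::-1][:8]]+5)]
    print([ (len(k),round(float(np.median(k)),1)) for k in ks])
E
```

```text
s0 [(-170, 19), (-160, 4), (-80, 6), (-70, 28), (10, 8), (20, 27), (30, 8), (100, 6), (110, 37)]
[(43, 111.8), (35, -65.1), (43, 25.0), (23, -161.9), (35, 27.0), (31, 23.9), (42, 111.8), (34, -65.2)]
s6 [(-170, 21), (-80, 11), (-70, 22), (10, 14), (20, 29), (100, 21), (110, 21)]
[(42, 23.5), (33, -68.0), (42, 110.1), (42, 110.1), (23, -164.8), (38, 21.9), (33, -68.0), (22, -164.7)]
s7 [(-40, 5), (-30, 10), (-20, 17), (50, 25), (60, 17), (140, 36), (150, 7)]
[(43, 146.3), (42, 58.6), (41, 58.7), (24, -15.1), (31, -18.2), (43, 146.3), (15, -29.1), (6, 153.5)]
```

The nut turned 36° for 45° of tool travel, so the pinch slips near 8 N. I'll switch to pushing the ball with closed fingers from the +x side: no slip and a clean force reading.

arm_command:
  rows: [0,0,0,0,26,0,0,0,0,26,0,0,36,0,26,28,4,0,0,0,0,0,0,0,0]

```text
clock: 13.55
eef_pos: [570.0, 107.3, 143.2]
eef_rot: [-3.141, 0.0, -3.002]
wrist_force: [-1.3, 0.5, -0.3]
finger_gap: 9.2
```

arm_command:
  rows: [0,0,0,0,0,0,0,-42,0,0,0,0,0,0,0]

```text
clock: 13.92
eef_pos: [567.3, 107.2, 98.8]
eef_rot: [-3.142, -0.006, -3.002]
wrist_force: [0.1, -0.0, 1.3]
finger_gap: 0.7
```

arm_command:
  rows: [-2,-0.3,0,0,0,-2,-0.3,0,0,0,-2,-0.3,0,0,0]

```text
clock: 14.3
eef_pos: [563.4, 106.6, 102.2]
eef_rot: [-3.142, 0.001, -3.002]
wrist_force: [2.5, 0.5, 1.2]
finger_gap: 0.7
```

arm_command:
  rows: [-1.5,-0.2,0,0,0,-1.5,-0.2,0,0,0,-1.5,-0.2,0,0,0]

```text
clock: 14.68
eef_pos: [561.1, 106.3, 103.1]
eef_rot: [3.142, 0.007, -3.002]
wrist_force: [14.0, 3.2, 4.4]
finger_gap: 0.5
```

arm_command:
  rows: [-1.5,-0.2,0,0,0,-1.5,-0.2,0,0,0,-1.5,-0.2,0,0,0]

```text
clock: 15.05
eef_pos: [557.8, 105.9, 104.4]
eef_rot: [3.141, 0.011, -3.002]
wrist_force: [16.3, 4.4, 11.5]
finger_gap: 0.6
```

Clean reading: tangential resistance about 10.5 N while moving, which is well set. Leave the nut and go to the lever.

arm_command:
  rows: [14,2,0,0,0,0,0,50,0,0,4,-59,0,0,0,4,-59,0,0,0,4,-59,0,0,0]

```text
clock: 15.68
eef_pos: [580.1, -71.3, 151.7]
eef_rot: [-3.141, 0.0, -3.001]
wrist_force: [1.7, -0.1, 0.1]
finger_gap: 0.7
```

arm_command:
  rows: [3,-59,0,0,0,0,0,-44,0,0,0,0,-44,0,0,0,0,0,0,0]

```text
clock: 16.18
eef_pos: [581.6, -128.3, 60.8]
eef_rot: [3.139, -0.005, -3.002]
wrist_force: [0.1, -0.6, -0.9]
finger_gap: 0.5
```

Run:
```python
from h import *
s=manip.read_state();print(s['eef_pos'],s['wrist_force'])
c=snap('scene','s8'); w=snap('wrist','w8')
th,h=nut(c); print([(int(-180+10*i),int(k)) for i,k in enumerate(h) if k>3])
for t in(70,155,-20): k=th[abs(th-t)<20]; print(len(k),np.median(k))
z=c['z_map'];v,u=np.mgrid[0:420,0:560];P=(np.stack([(u-c['cx'])/c['fx']*z,(v-c['cy'])/c['fy']*z,z,np.ones_like(z)],-1)@c['pose'].T)[...,:3]
d=P[...,:2]-np.array([548.5,-58.8]); s_=d@[.988,.152]; y_=d@[-.152,.988]
m=(z>0)&(P[...,2]>58)&(P[...,2]<80)&(y_<-20)&(y_>-105)&(abs(s_)<60)
for a in range(-100,-20,10):
    k=m&(y_>=a)&(y_<a+10)&(s_<12); print(a,k.sum(),np.percentile(s_[k],[5,50,95]).round(1) if k.any() else '')
```

```text
[ 581.60989996 -128.25410978   60.78927857] [ 0.06790469 -0.60085982 -0.87190003]
[(-40, 5), (-30, 31), (50, 7), (60, 27), (70, 9), (140, 11), (150, 28)]
43 64.74687676177206
42 152.1229883161035
37 -24.29386332336362
-100 23 [-8.9 -6.6 -3.7]
-90 64 [-11.3  -7.1  11.1]
-80 60 [-8.8 -6.2 11.5]
-70 55 [-8.  -5.1 10.8]
-60 50 [-6.9 -4.1  2.3]
-50 47 [-6.5 -3.4  2.6]
-40 56 [-5.7 -3.7  2. ]
-30 50 [-5.4 -3.   3. ]
```

Run:
```python
import numpy as np
def C(f):
    a=np.radians(-81.7-f); d=np.array([np.cos(a),np.sin(a)]); n=np.array([-d[1],d[0]]); return np.array([548.3,-57.8])+74*d+12*n
p=np.array([581.6,-128.3])
for f in range(0,100,6): q=C(f); print(f,q.round(1),(q-p).round(1)); p=q
print(C(91.7))
```

```text
0 [ 570.9 -129.3] [-10.7  -1. ]
6 [ 563.3 -131.3] [-7.6 -2. ]
12 [ 555.5 -132.4] [-7.8 -1.2]
18 [ 547.7 -132.8] [-7.8 -0.3]
24 [ 539.8 -132.3] [-7.8  0.5]
30 [ 532.1 -131. ] [-7.7  1.3]
36 [ 524.5 -128.9] [-7.6  2.1]
42 [ 517.2 -126. ] [-7.3  2.9]
48 [ 510.3 -122.4] [-7.   3.6]
54 [ 503.7 -118.1] [-6.5  4.3]
60 [ 497.7 -113.1] [-6.1  5. ]
66 [ 492.2 -107.5] [-5.5  5.6]
72 [ 487.3 -101.3] [-4.9  6.1]
78 [483.1 -94.7] [-4.2  6.6]
84 [479.6 -87.7] [-3.5  7. ]
90 [476.8 -80.4] [-2.7  7.3]
96 [474.8 -72.8] [-2.   7.6]
[476.16966115 -78.22582232]
```

arm_command:
  rows: [-10.7,-1,5,0,0,-7.6,-2,0,-6,0,-7.8,-1.2,0,-6,0,-7.8,-0.3,0,-6,0]

```text
clock: 16.77
eef_pos: [550.7, -133.5, 70.9]
eef_rot: [-3.141, 0.007, 2.964]
wrist_force: [10.4, 0.2, -1.6]
finger_gap: 0.8
```

arm_command:
  rows: [-7.8,0.5,0,-6,0,-7.7,1.3,0,-6,0,-7.6,2.1,0,-6,0]

```text
clock: 17.15
eef_pos: [527.7, -130.4, 71.0]
eef_rot: [3.141, 0.007, 2.65]
wrist_force: [8.6, -7.0, -1.5]
finger_gap: 0.2
```

arm_command:
  rows: [-7.3,2.9,-2,-6,0,-7,3.6,-2,-6,0,-6.5,4.3,0,-6,0]

```text
clock: 17.52
eef_pos: [507.3, -120.0, 67.7]
eef_rot: [3.139, 0.008, 2.335]
wrist_force: [3.7, -10.0, 7.8]
finger_gap: 0.4
```

arm_command:
  rows: [-6.1,5,0,-6,0,-5.5,5.6,0,-6,0,-4.9,6.1,0,-6,0]

```text
clock: 17.9
eef_pos: [490.1, -103.0, 67.2]
eef_rot: [3.138, 0.005, 2.021]
wrist_force: [0.9, -7.8, 5.6]
finger_gap: 0.6
```

arm_command:
  rows: [-4.2,6.6,0,-6,0,-3.5,7,0,-6,0]

```text
clock: 18.15
eef_pos: [481.9, -89.0, 66.8]
eef_rot: [3.138, 0.003, 1.812]
wrist_force: [-0.4, -6.9, 5.0]
finger_gap: 0.5
```

arm_command:
  rows: [-1.4,3.6,0,-3,0,-1.3,3.7,0,-3,0]

```text
clock: 18.4
eef_pos: [479.0, -81.5, 66.5]
eef_rot: [3.138, 0.002, 1.709]
wrist_force: [-0.8, -4.3, 3.2]
finger_gap: 0.5
```

arm_command:
  rows: [-0.3,2,0,0,0,0,1,0,0,0]

```text
clock: 18.65
eef_pos: [478.8, -78.6, 65.7]
eef_rot: [3.139, 0.002, 1.712]
wrist_force: [-3.0, -12.4, 9.7]
finger_gap: 0.6
```

arm_command:
  rows: [0,1,0,0,0,0,1,0,0,0]

```text
clock: 18.9
eef_pos: [478.7, -78.1, 65.8]
eef_rot: [3.14, 0.005, 1.712]
wrist_force: [-6.2, -26.5, 9.0]
finger_gap: 0.2
```

Firm on the stop. Back off at once.

arm_command:
  rows: [0,-6,0,0,0,0,-20,0,0,0,0,0,50,0,0,0,-20,50,0,0,0,-40,30,0,0]

```text
clock: 19.52
eef_pos: [478.6, -161.7, 197.2]
eef_rot: [3.139, 0.001, 1.714]
wrist_force: [0.2, 0.3, -1.5]
finger_gap: 0.5
```

Run:
```python
from h import *
s=manip.read_state();print(s['eef_pos'],s['wrist_force'])
c=snap('scene','s9'); cv2.imwrite('pics/x9.png',cv2.resize(c['image'][170:280,215:375],None,fx=5,fy=5,interpolation=cv2.INTER_CUBIC))
th,h=nut(c)
for t in(70,155,-20): k=th[abs(th-t)<20]; print(len(k),np.median(k))
```

```text
[ 478.62761564 -161.69545811  197.20994999] [ 0.23668253  0.26880387 -1.54668897]
48 64.75953807878872
43 152.2081166406229
43 -24.47710523088167
```

View pics/x9.png

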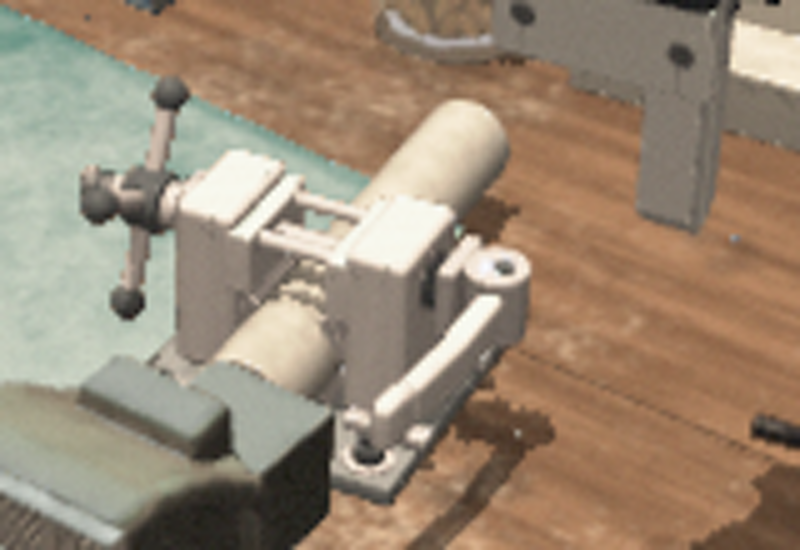

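The picture shows the lever alongside the tube (boss (500,268), tip (385,425)), parallel to it and resting on its stop. The tube end is still at (460,105), as at the start, and the nut arms have not moved since setting. Handing in.

```bash
python3 -c "
from cell import manip
print(manip.sign_off(), manip.read_state()['clock'])"
```

```text
the job is handed in; nothing more can be done
the job is handed in; nothing more can be done
```

The tube is clamped and the job is handed in after about 20 s on the robot's clock. I could not measure the jaw force directly; I estimate it at about 138 N, inside the 118–164 N window.

**What I did:** I pushed the cam lever straight out and turned the nut clockwise, first by pinching a ball and then by pushing it with closed fingers. I then swung the lever home to its stop and backed the arm off clear.

**Last checks**
- **Nut:** resistance at the ball rose from about 2 N loose to about 10.5 N while moving. That is just above the 7–10 N guide and about 0.23–0.25 turn past the estimated bite. The nut arms did not move when the lever closed.
- **Lever:** the last picture shows it alongside the tube and parallel to it. The tool's position at the stop matched a closed lever to within about 3 mm.
- **Tube and loose items:** the tube's far end is at the same place in the picture as at the start. The arm worked clear of the hex key and marker, but I made no final position check on them.

**What did not go cleanly**
- My first descent on the nut pushed it back about 12°.
- The pinch grip slipped near 8 N, so I switched to pushing.
- The final nudge of the lever against its stop read about 28–29 N, close to the 30 N limit, before I backed off.
- The force while closing read about 11 N, roughly 0.8 N m against the expected 0.7. Pushing friction probably explains part of it.

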